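Pull out the parts drawer and file two loose fittings with their kind

TASK

Pull the top drawer of the grey bench cabinet all the way out to its stop. Then put the loose round knob and the loose bar pull from the bench into it, each in the bay that already holds one of its own kind, standing on its own foot or feet on the drawer's bottom as it stands on the bench now. Leave the drawer fully out and do not disturb the glue bottle, the screwdriver or the sanding block.

Things in the scene. Friction and masses are not known exactly. Their poses are not given: they have to be found in the camera images.
- cab: grey two-drawer bench cabinet, 240 deep (x) x 220 wide (y) x 150 high, fixed to the bench; origin at the centre of its underside, its drawers face its own -x; its top is 150 above the bench, its front face 120 from the origin
- cab_drawer0 (a joint): the top drawer's travel in metres: 0 shut, grows as it slides out along the cabinet's -x, stop at 0.166; it stays where it is left and starts shut or a little ajar
- cab_drawer0_handle (a point): middle of the top drawer's handle: a level round steel bar 11 thick, 110 long along the cabinet's y, axis 35 in front of the drawer's face (29 free behind the bar), 112 above the bench, 38 below the cabinet's top; its two posts are 47 either side of the middle; moves with the drawer. The lower drawer has the same handle 63 below
- drawer_floor (a point): on the upper face of the top drawer's bottom (85 above the bench), at the middle of the inside, 195 long (x) x 178 wide (y); moves with the drawer, axes as the cabinet's. A divider 6 thick, 40 high runs along x through it and makes a left (+y) and a right (-y) bay, each 86 wide; outer walls stand 43 above the floor, the front panel 51
- bay_left (a point): on the floor of the left (+y) bay, middle of its width, 42 behind the inside of the front wall: free floor to set a part on; moves with the drawer. With the drawer fully out, the bay is clear of the cabinet to 102 behind this point
- bay_right (a point): the same point of the right (-y) bay
- loose_knob: loose round aluminium drawer knob on the bench: head 36 across from 15 to 24 above the foot, foot 28 across, 28 high, 50 g; origin at the centre of its underside, z up its axis
- loose_pull: loose aluminium bar pull (bridge-shaped handle) on the bench: bar 70 long (x) x 16 wide (y), its underside 15 and its top 27 above the bench, on two feet 14 x 16 near its ends, 50 g; origin below the middle of the bar at the level of the feet's underside
- drawer_knob: a knob like the loose one, standing in one of the two bays of the top drawer, towards the rear; its origin as there
- drawer_pull: a bar pull like the loose one, standing crosswise in the other bay of the top drawer, towards the rear; its origin as there
- glue: bystander: white glue bottle, 56 across, 150 high, standing on the bench; origin at the centre of its underside
- driver: bystander: black-handled screwdriver, 180 long, 26 thick, lying on the bench along its own x; origin under its middle
- sander: bystander: cork sanding block 55 x 100 x 28 lying on the rear of the cabinet's top; origin at the centre of its underside
Not all that is in view belongs to the job. Leave any black or purple look-alike of the loose_knob alone. Leave any green or pink look-alike of the loose_pull alone.

How it is judged:
On the way:
1. the top drawer is out at its stop (within 6 mm) while the loose knob and the loose pull are both still outside it (value of joint cab_drawer0 above 0.16 m and horizontal distance between each of loose_knob, loose_pull and drawer_floor above 0.15 m), for 0.2 s.
At the end, for the whole second after the job is handed in: The top drawer is still fully out (within 10 mm); the loose knob and pull stand at rest on its bottom, upright within 0.3 rad, undersides within 12 mm of it, each in the bay where the drawer's own piece of its kind still is; the two kinds are in different bays (value of joint cab_drawer0 above 0.156 m and x of loose_knob in the frame of drawer_floor between -0.099 and 0.099 m and z of loose_knob in the frame of drawer_floor between -0.006 and 0.012 m and angle between each of loose_knob, loose_pull's own z axis and vertical below 0.3 rad and linear speed of each of loose_knob, loose_pull below 0.02 m/s and x of loose_pull in the frame of drawer_floor between -0.099 and 0.099 m and z of loose_pull in the frame of drawer_floor between -0.006 and 0.012 m and x of drawer_knob in the frame of drawer_floor between -0.099 and 0.099 m and z of drawer_knob in the frame of drawer_floor between -0.006 and 0.03 m and x of drawer_pull in the frame of drawer_floor between -0.099 and 0.099 m and z of drawer_pull in the frame of drawer_floor between -0.006 and 0.03 m and ((y of loose_knob in the frame of drawer_floor between 0.004 and 0.09 m and y of drawer_knob in the frame of drawer_floor between 0.004 and 0.09 m and y of loose_pull in the frame of drawer_floor between -0.09 and -0.004 m and y of drawer_pull in the frame of drawer_floor between -0.09 and -0.004 m) or (y of loose_knob in the frame of drawer_floor between -0.09 and -0.004 m and y of drawer_knob in the frame of drawer_floor between -0.09 and -0.004 m and y of loose_pull in the frame of drawer_floor between 0.004 and 0.09 m and y of drawer_pull in the frame of drawer_floor between 0.004 and 0.09 m))); the robot touches nothing.
It fails at once if the glue bottle is moved more than 30 mm (distance of glue from where it was at the start of the episode above 0.03 m).
It fails at once if the screwdriver is moved more than 30 mm (distance of driver from where it was at the start of the episode above 0.03 m).
It fails at once if the sanding block is moved more than 30 mm (distance of sander from where it was at the start of the episode above 0.03 m).
It also fails if it takes over 72 s, if anything falls off the work surface, if the arm or the gripper's body presses on something with over 40 N, if the wrist force passes 120 N, or if a joint passes its speed limit or range.

ROBOT

A 7-joint arm with a two-finger parallel gripper is mounted at the origin on the work surface. World frame = base frame: x ahead of the robot, y to its left, z up, the work surface at z = 0. Lengths are in m, angles in rad, forces in N, time in s.
With the tool pointing down it reaches from about 0.425 to 0.875 m from the base axis. Payload 9.9 kg.
Tool frame: the origin (TCP) lies midway between the tips of the shut fingers; the grasp point (between the pads) lies 19 mm behind it; z points along the fingers, y is the line along which they close (so a half turn about z gives the same grasp; the last joint's range is limited). The gripper opens to 85 mm and grips with 20 to 120 N. Pads are 22 mm wide; open, the fingers measure 114 mm over their backs; the gripper's body (76 mm by 85 mm) begins 54 mm behind the grasp point. The pads swing forward as they close: fully open they stand 13 mm farther back than shut.
Start: joints at [1.027, 0.576, 0.025, 1.437, -0.015, 1.129, -0.057], TCP at [0.3, -0.605, 0.231] pointing down, gripper open.
Joint ranges: [-2.76, 2.76], [-0.34, 2.15], [-1.52, 1.57], [0.19, 2.46], [-1.09, 4.23], [0.17, 1.99], [-2.82, 2.82]. Speed limits (rad/s): [2.22, 2.22, 3.01, 3.01, 3.14, 3.14, 3.14].

INTERFACE

Orientations are given as [roll, pitch, yaw] about the fixed x, y, z axes, in that order (R = Rz(yaw) Ry(pitch) Rx(roll)).
In Python, from rig import state, vision, job, spotter gives the robot as it stands. The module is installed in compiled form; this text tells all that it offers.
- The arm moves only by the tool arm_command, never from a script. Its argument "deltas" is a list that holds one entry, the list of rows, each a list of 6 numbers: the shift along the tool's x, y, z in cm, then the turn, a rotation vector about the tool's x, y, z in rad. In form: [[[dx, dy, dz, rx, ry, rz], ...]]. A call has 1 to 12 rows; each row is the pose to reach, as a shift and turn from the pose commanded when the call began, along the tool's axes at that moment; what a row does not reach only later rows make up. A row lasts 1/10 s, in which the tool goes at most 50 mm and 8.59 degrees, less where a joint would pass 70% of its speed; a pose out of reach is approached as far as the arm can. A call with a gripper value outside its range is refused whole. "gripper" is the finger opening in cm, from 0 to 8.54, set as the call begins (left out, the last holds). The fingers move at their own pace and stop on an object; "newtons" is the grip in N (left out, the last holds). Time passes only in rows, so rows that repeat a pose let the fingers close. It gives the time, the measured TCP pose, the force, the opening and the grip force at its end, in the units of the state.
- state(): the state, without advancing time (a new reading comes with each control period).
- vision.snapshot(name): name is "scene" or "top"; returns a dict with "frame" (400x640x3 uint8, red, green, blue), "fx", "fy", "cx", "cy" (pixels), "world_to_cam" (4x4, takes a point from world to camera coordinates). Camera axes: x right, y up, looking along -z (the intrinsics and any distortion apply to the point x, -y, -z); pixel columns grow to the right and rows downward; lengths in m; the calibration is good to about 2 mm. A picture is of the moment at which its call begins. There is no depth.
- job.sign_off(): hands the job in; it is judged then, once.
Trained networks look in the newest picture that a camera, given by its name, has taken for a name from the list of things; names that differ only in an ending like _2 or _b are one class to them, and where a whole thing is asked for, a point or a joint stands for the part that bears it (a point fixed in the world has none). Each returns a list of dicts, best first, with "confidence" (0 to 1); they miss things now and then, are a little off and sometimes report something else, mostly with a low value. They report only what shows in the picture. A call takes as long as a camera call. They do not tell look-alikes from the thing itself.
- spotter.cut_out(camera, thing): "pixels" (400x640 bool, what is visible of it).
- spotter.pinpoint(camera, thing): "xyz" ([x, y, z] in m, in world coordinates, good to about 4 mm: a listed point, or the origin of a listed thing).
The state is a dict: "time_s": time; "joint_pos": joint angles; "joint_velocities": joint speeds; "joint_torque": joint torques, N m; "tool_pos": TCP position; "orientation": TCP orientation; "ft_force": force on the tool from outside, world axes, zero at the start; "ft_torque": the same for the moment, N m; "opening": finger opening in m; "grip_force": force on a finger pad.
Only numpy, scipy, OpenCV 4.12 (cv2) and the standard library are available. Lean on these libraries where they do the work, as an engineer would, in place of code of your own. Each camera call takes 0.05 s, during which the arm holds its last target. There are 200 camera calls.

## Working session

There is one attempt and no reset: what is moved stays moved. The work goes in short steps, Python scripts to look and compute and a tool call to move; the robot and the scene stay as the last step left them, time stands still between calls to the robot, and variables do not carry over. Pictures are saved under pics/ and viewed, at most 10 in all, crops included, and the job is handed in when it is done.

Besides the shell and the picture viewer there is one more tool, called as a command line: name --argument value ..., lists and objects as JSON in quotes. arm_command: Moves the arm, as the interface text tells. Its arguments: {"type":"object","properties":{"deltas":{"type":"array"},"gripper":{"type":"number"},"newtons":{"type":"number"}},"required":["deltas"]}

```bash
mkdir -p pics; cat > h.py <<'E'
import numpy as np, cv2
from rig import state, vision, job, spotter
from scipy.spatial.transform import Rotation as R
def proj(s,p):
    c=s["world_to_cam"]@np.r_[p,1]; return s["fx"]*c[0]/-c[2]+s["cx"], s["fy"]*-c[1]/-c[2]+s["cy"]
def ray(s,u,v,z):
    M=np.linalg.inv(s["world_to_cam"]); d=M[:3,:3]@np.array([(u-s["cx"])/s["fx"],-(v-s["cy"])/s["fy"],-1]); o=M[:3,3]
    return o+d*(z-o[2])/d[2]
def save(s,n,box=None,k=1):
    f=s["frame"]
    if box: f=f[box[1]:box[3],box[0]:box[2]]
    cv2.imwrite("pics/"+n,cv2.resize(f[:,:,::-1],None,fx=k,fy=k,interpolation=cv2.INTER_CUBIC))
def st():
    s=state(); return s
E
python3 - <<'E'
from h import *
S={c:vision.snapshot(c) for c in("scene","top")}
f=np.vstack([S[c]["frame"] for c in S]); 
for c in S: save(S[c],c+"0.png",k=1.25)
print({k:np.round(v,3).tolist() if not isinstance(v,float) else v for k,v in state().items()})
for t in "cab cab_drawer0_handle drawer_floor bay_left bay_right loose_knob loose_pull glue driver sander".split():
    for c in S:
        print(t,c,[(np.round(d["xyz"],3).tolist(),round(d["confidence"],2),np.round(proj(S[c],d["xyz"])).tolist()) for d in spotter.pinpoint(c,t)])
E
```

```text
{'time_s': 0.1, 'joint_pos': [1.027, 0.576, 0.025, 1.438, -0.015, 1.129, -0.057], 'joint_velocities': [-0.002, -0.001, -0.001, -0.002, 0.002, 0.001, 0.0], 'joint_torque': [0.005, -76.731, 2.258, -28.661, 0.016, 0.009, 0.0], 'tool_pos': [0.299, -0.605, 0.231], 'orientation': [-3.14, 0.0, 0.46], 'ft_force': [0.165, 0.726, 0.314], 'ft_torque': [-0.033, 0.022, 0.023], 'grip_force': 0.0, 'opening': 0.0858080147633437}
cab scene [([0.738, 0.016, -0.0], 0.74, [350.0, 253.0]), ([0.483, -0.33, 0.002], 0.32, [206.0, 199.0])]
cab top [([0.741, 0.018, 0.006], 0.74, [308.0, 168.0]), ([0.512, 0.351, -0.001], 0.65, [182.0, 253.0]), ([0.688, 0.321, 0.0], 0.31, [196.0, 187.0])]
cab_drawer0_handle scene [([0.576, 0.023, 0.111], 0.82, [338.0, 178.0])]
cab_drawer0_handle top [([0.579, 0.017, 0.112], 0.7, [308.0, 222.0])]
drawer_floor scene [([0.741, 0.042, 0.147], 0.15, [364.0, 223.0])]
drawer_floor top []
bay_left scene []
bay_left top [([0.675, 0.068, 0.088], 0.95, [288.0, 186.0]), ([0.687, 0.321, 0.003], 0.6, [196.0, 188.0])]
bay_right scene []
bay_right top [([0.674, -0.026, 0.085], 0.76, [325.0, 18
[... 347 characters left out ...]
 0.15, [296.0, 156.0])]
loose_pull scene [([0.482, -0.329, -0.002], 0.77, [207.0, 200.0]), ([0.482, -0.427, -0.003], 0.59, [172.0, 207.0]), ([0.586, -0.323, 0.004], 0.44, [212.0, 230.0])]
loose_pull top [([0.483, -0.329, 0.001], 0.67, [439.0, 264.0]), ([0.588, -0.328, 0.001], 0.6, [437.0, 225.0]), ([0.483, -0.427, 0.0], 0.46, [476.0, 264.0])]
glue scene [([0.682, 0.319, 0.004], 0.69, [450.0, 211.0])]
glue top [([0.686, 0.322, 0.002], 0.72, [195.0, 188.0])]
driver scene [([0.668, -0.339, 0.001], 0.81, [209.0, 258.0])]
driver top [([0.671, -0.34, -0.001], 0.89, [440.0, 194.0])]
sander scene [([0.743, 0.039, 0.15], 0.82, [364.0, 223.0])]
sander top [([0.735, 0.04, 0.148], 0.63, [298.0, 157.0])]
```

View pics/scene0.png

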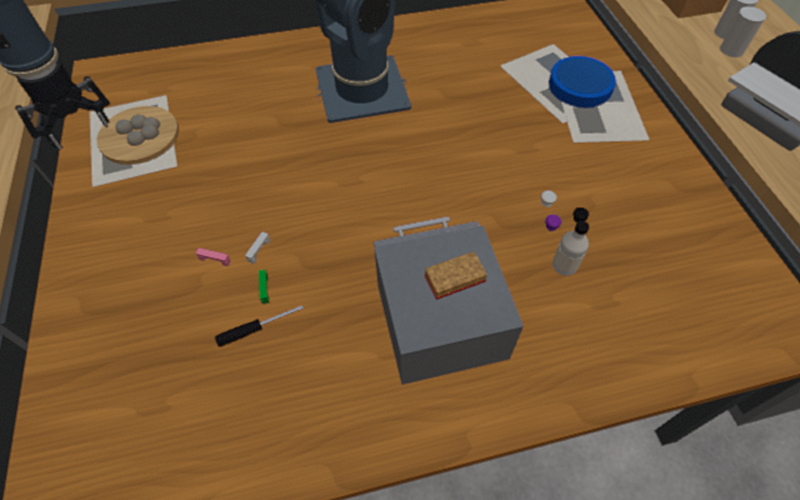

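View pics/top0.png

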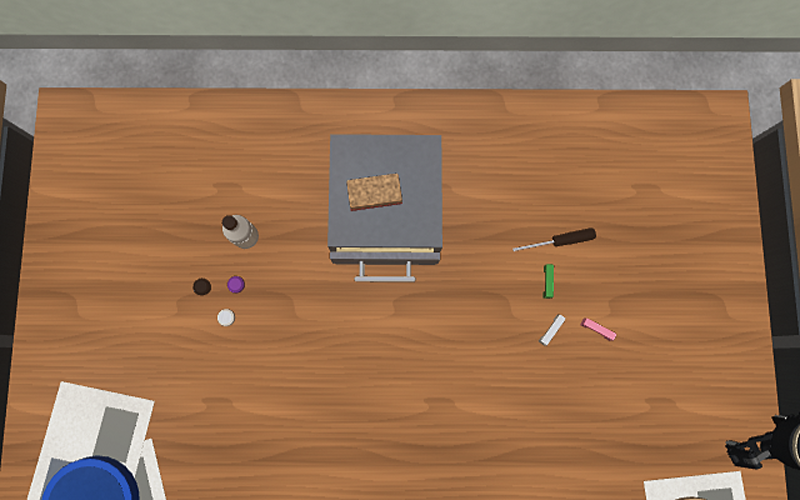

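The loose-knob candidates in the top view (640x400 px) are white (181,254), purple (188,228) and black (161,229). White fits bare aluminium. The loose-pull candidates are white (442,264), green (439,225) and pink (479,263), and white fits again. I'll confirm both in one enlarged crop and measure the pull and cabinet angles.

```bash
python3 - <<'E'
from h import *
s=vision.snapshot("top"); f=s["frame"]
a=f[200:280,140:260];b=f[200:280,410:530];c=f[160:240,255:375]
m=cv2.resize(np.hstack([a,b]),None,fx=3,fy=3,interpolation=cv2.INTER_CUBIC); n=cv2.resize(c,None,fx=4,fy=4,interpolation=cv2.INTER_CUBIC)
n=cv2.copyMakeBorder(n,0,0,0,240,cv2.BORDER_CONSTANT)
cv2.imwrite("pics/crop1.png",np.vstack([m,n])[:,:,::-1])
# white pull by brightness, and knob
hsv=cv2.cvtColor(f,cv2.COLOR_RGB2HSV); w=((hsv[...,1]<50)&(hsv[...,2]>120)).astype(np.uint8)
for nm,(x0,y0,x1,y1),z in(("pull",(415,245,462,282),.027),("knob",(170,243,195,265),.026),("handle",(275,218,345,229),.115)):
    g=np.zeros_like(w); g[y0:y1,x0:x1]=w[y0:y1,x0:x1]
    ys,xs=np.nonzero(g); P=np.array([ray(s,u,v,z)[:2] for u,v in zip(xs,ys)])
    e,V=np.linalg.eigh(np.cov(P.T)); v=V[:,1]
    rc=cv2.minAreaRect(P.astype(np.float32)*1000)
    print(nm,len(P),P.mean(0).round(4),"ang",np.arctan(v[1]/v[0]).round(3),rc)
for cm in("top",):
  for t in("cab",):
    k=spotter.cut_out(cm,t)[0]["pixels"]; ys,xs=np.nonzero(k); print(xs.min(),xs.max(),ys.min(),ys.max())
    for r in range(ys.min()+5,ys.max(),12): q=xs[ys==r]; print(r,ray(s,q.min(),r,.15).round(4)[:2],ray(s,q.max(),r,.15).round(4)[:2])
E
```

```text
pull 170 [ 0.4837 -0.3301] ang -0.652 ((483.88714599609375, -330.0542907714844), (16.714162826538086, 70.50398254394531), 52.1381950378418)
knob 137 [0.5078 0.3479] ang 0.698 ((506.869873046875, 348.34698486328125), (30.966501235961914, 31.484943389892578), 0.11677709221839905)
handle 206 [0.5792 0.0171] ang -1.565 ((582.322998046875, 17.526851654052734), (14.792007446289062, 114.9483413696289), 0.1358722299337387)
262 354 107 226
112 [0.8483 0.1256] [ 0.8492 -0.0915]
124 [0.8175 0.1251] [ 0.8183 -0.0912]
136 [0.787  0.1245] [ 0.7877 -0.0933]
148 [0.7566 0.1263] [ 0.7574 -0.0954]
160 [0.7266 0.1258] [ 0.7273 -0.0926]
172 [0.6968 0.1252] [ 0.6975 -0.0948]
184 [0.6672 0.127 ] [ 0.6679 -0.092 ]
196 [0.6379 0.1264] [ 0.6385 -0.0941]
208 [0.6088 0.1187] [ 0.6094 -0.0842]
220 [0.5801 0.0707] [ 0.5804 -0.0387]
```

View pics/crop1.png

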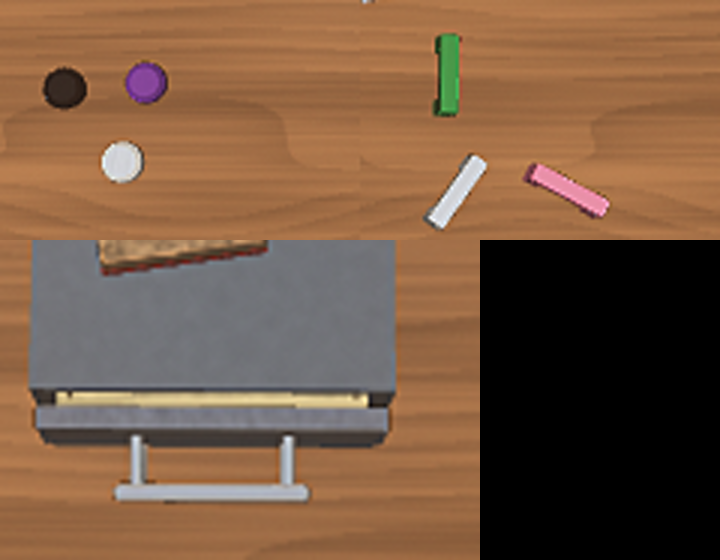

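The crop confirms that the white knob and the white pull are the aluminium ones. The cabinet yaw is about 0, with the handle at (0.578, 0.018). I'll hook the shut fingers behind the bar.

```bash
cat >> h.py <<'E'
def go(p,yaw,cur=None):
    s=state(); p0=np.array(s["tool_pos"]); R0=R.from_euler("xyz",s["orientation"]); R1=R.from_euler("xyz",[np.pi,0,yaw])
    if cur: p0=np.array(cur[:3]); R0=R.from_euler("xyz",[np.pi,0,cur[3]])
    print("delta", (R0.inv().apply(np.array(p)-p0)*100).round(2).tolist(), (R0.inv()*R1).as_rotvec().round(3).tolist())
E
python3 - <<'E'
from h import *
go([.598,.018,.25],0)
E
```

```text
delta [54.39, -42.58, -1.87] [-0.0, 0.0, 0.46]
```

arm_command --deltas '[[[54.4,-42.6,-1.9,0,0,0.46],[54.4,-42.6,-1.9,0,0,0.46],[54.4,-42.6,-1.9,0,0,0.46],[54.4,-42.6,-1.9,0,0,0.46],[54.4,-42.6,-1.9,0,0,0.46],[54.4,-42.6,-1.9,0,0,0.46],[54.4,-42.6,-1.9,0,0,0.46],[54.4,-42.6,-1.9,0,0,0.46],[54.4,-42.6,-1.9,0,0,0.46],[54.4,-42.6,-1.9,0,0,0.46],[54.4,-42.6,-1.9,0,0,0.46],[54.4,-42.6,-1.9,0,0,0.46]]]' --gripper 0 --newtons 30

```text
time_s: 2.4
tool_pos: [0.5593, -0.062, 0.2482]
orientation: [3.141, -0.001, -0.0]
ft_force: [1.9, -1.1, 0.1]
opening: 0.0001
grip_force: 0.0
```

arm_command --deltas '[[[3.2,-6.8,0,0,0,0],[3.2,-6.8,0,0,0,0],[3.2,-6.8,0,0,0,0],[3.2,-6.8,0,0,0,0]]]'

```text
time_s: 2.8
tool_pos: [0.5905, 0.0041, 0.2476]
orientation: [3.141, 0.0, 0.001]
ft_force: [-0.5, -1.0, -1.0]
opening: 0.0002
grip_force: 0.0
```

arm_command --deltas '[[[0.8,-1.4,0,0,0,0],[0.8,-1.4,5,0,0,0],[0.8,-1.4,9,0,0,0],[0.8,-1.4,11.5,0,0,0],[0.8,-1.4,11.5,0,0,0],[0.8,-1.4,11.5,0,0,0]]]'

```text
time_s: 3.4
tool_pos: [0.5991, 0.0174, 0.1334]
orientation: [3.141, -0.0, -0.002]
ft_force: [0.9, -0.7, 1.1]
opening: 0.0003
grip_force: 0.0
```

```bash
python3 - <<'E'
from h import *
print(state()["tool_pos"],state()["ft_force"])
s=vision.snapshot("scene"); save(s,"hook.png",(270,100,430,240),5)
for c in("scene","top"):
    print([(np.round(d["xyz"],4),d["confidence"]) for d in spotter.pinpoint(c,"cab_drawer0_handle")])
E
```

```text
[0.59905034 0.01741493 0.13344239] [ 0.93691606 -0.73184493  1.12545569]
[]
[(array([0.5746, 0.0192, 0.112 ]), 0.84)]
```

View pics/hook.png

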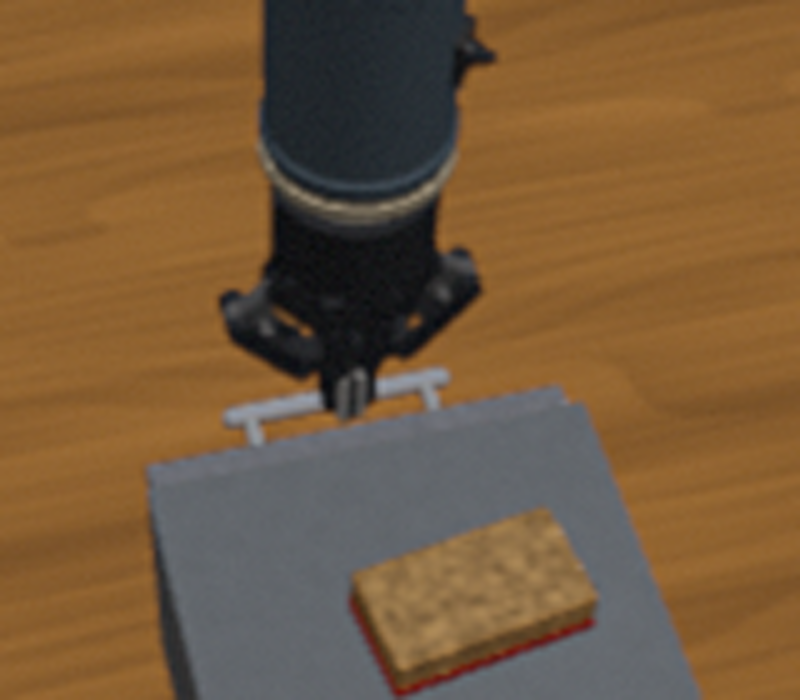

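The shut fingers sit just behind the bar, at crop (350,395), between the posts. I'll go down.

arm_command --deltas '[[[-0.1,0,1,0,0,0],[-0.1,0,2,0,0,0],[-0.1,0,3,0,0,0],[-0.1,0,3.9,0,0,0],[-0.1,0,3.9,0,0,0]]]'

```text
time_s: 4.05
tool_pos: [0.5966, 0.0181, 0.092]
orientation: [3.141, 0.003, -0.0]
ft_force: [-0.5, -0.1, -0.1]
opening: 0.0001
grip_force: 0.0
```

arm_command --deltas '[[[-1,0,0,0,0,0],[-2,0,0,0,0,0],[-3.5,0,0,0,0,0],[-5,0,0,0,0,0],[-6.5,0,0,0,0,0],[-8,0,0,0,0,0],[-9.5,0,0,0,0,0],[-11,0,0,0,0,0],[-12,0,0,0,0,0],[-13,0,0,0,0,0],[-13.8,0,0,0,0,0],[-14.5,0,0,0,0,0]]]'

```text
time_s: 5.25
tool_pos: [0.4523, 0.0181, 0.094]
orientation: [-3.142, -0.001, -0.0]
ft_force: [2.3, 0.3, 1.3]
opening: 0.0003
grip_force: 0.6
```

arm_command --deltas '[[[-0.4,0,0,0,0,0],[-0.8,0,0,0,0,0],[-1.1,0,0,0,0,0],[-1.4,0,0,0,0,0],[-1.6,0,0,0,0,0],[-1.8,0,0,0,0,0],[-1.8,0,0,0,0,0]]]'

```text
time_s: 5.95
tool_pos: [0.4362, 0.0181, 0.094]
orientation: [-3.141, -0.003, -0.0]
ft_force: [5.6, -1.0, -4.4]
opening: -0.0001
grip_force: 2.8
```

arm_command --deltas '[[[-0.3,0,0,0,0,0],[-0.6,0,0,0,0,0],[-0.6,0,0,0,0,0]]]'

```text
time_s: 6.25
tool_pos: [0.4361, 0.0183, 0.0948]
orientation: [-3.141, -0.014, -0.001]
ft_force: [20.6, -2.3, -13.4]
opening: -0.0001
grip_force: 10.5
```

The position held while the force rose, so the drawer is at its stop. I'll back off, lift clear and open the fingers, then look.

arm_command --deltas '[[[1.2,0,0,0,0,0],[1.2,0,-1,0,0,0],[1.2,0,-5,0,0,0],[1.2,0,-10,0,0,0],[1.2,0,-14,0,0,0],[1.2,-3,-16,0,0,0],[1.2,-8,-16,0,0,0],[1.2,-13,-16,0,0,0],[1.2,-18,-16,0,0,0],[1.2,-20,-16,0,0,0]]]' --gripper 7

```text
time_s: 7.25
tool_pos: [0.4386, 0.2227, 0.2542]
orientation: [-3.14, 0.001, 0.005]
ft_force: [-0.9, 0.0, 0.3]
opening: 0.0703
grip_force: 0.0
```

```bash
python3 - <<'E'
from h import *
print(state()["tool_pos"],state()["orientation"])
s=vision.snapshot("top"); save(s,"open.png",(170,150,480,300),2.5)
for c in("scene","top"):
  q=vision.snapshot(c)
  for t in"cab_drawer0_handle drawer_floor bay_left bay_right drawer_knob drawer_pull loose_knob loose_pull".split():
    print(c,t,[(np.round(d["xyz"],4).tolist(),round(d["confidence"],2)) for d in spotter.pinpoint(c,t)])
E
```

```text
[0.43861023 0.22269781 0.25416222] [-3.14024848e+00  1.38483452e-03  5.12810969e-03]
scene cab_drawer0_handle [([0.4233, 0.0218, 0.1116], 0.71)]
scene drawer_floor [([0.5762, 0.0205, 0.0866], 0.83), ([0.7431, 0.0405, 0.1493], 0.23)]
scene bay_left [([0.5226, 0.0663, 0.088], 0.86), ([0.5214, -0.0275, 0.0853], 0.19)]
scene bay_right [([0.5229, -0.026, 0.0864], 0.84)]
scene drawer_knob [([0.5863, 0.0637, 0.0873], 0.7)]
scene drawer_pull []
scene loose_knob [([0.5119, 0.351, -0.0025], 0.7), ([0.5742, 0.4035, 0.0013], 0.7), ([0.5821, 0.3367, -0.0002], 0.55)]
scene loose_pull [([0.587, -0.3216, 0.0018], 0.63), ([0.4857, -0.4228, -0.0018], 0.59), ([0.4812, -0.3302, 0.0021], 0.56)]
top cab_drawer0_handle []
top drawer_floor [([0.5175, -0.0281, 0.0835], 0.71), ([0.577, 0.0228, 0.0828], 0.66)]
top bay_left [([0.518, 0.0688, 0.084], 0.68)]
top bay_right [([0.5167, -0.0273, 0.0843], 0.59)]
top drawer_knob [([0.5863, 0.0619, 0.0838], 0.48)]
top drawer_pull [([0.5975, -0.0271, 0.0851], 0.73), ([0.4841, -0.3282, 0.0026], 0.33)]
top loose_knob [([0.5787, 0.3313, 0.0008], 0.64), ([0.6846, 0.3207, -0.001], 0.58), ([0.5754, 0.4076, -0.0016], 0.57)]
top loose_pull [([0.5865, -0.3274, 0.0004], 0.68), ([0.4841, -0.4243, 0.0021], 0.57), ([0.4818, -0.3284, -0.0023], 0.5)]
```

View pics/open.png

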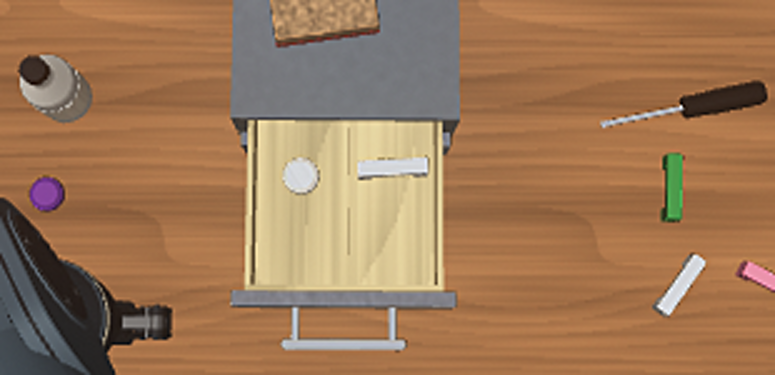

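Picture: the drawer's own knob is in the left bay at crop (301,176), and its own pull is in the right bay at (393,168). The loose knob therefore goes left and the loose pull goes right. Knob first.

arm_command --deltas '[[[4,-5,0,0,0,0],[7,-10,4,0,0,0],[7,-12.9,8,0,0,0],[7,-12.9,12,0,0,0],[7,-12.9,15,0,0,0],[7,-12.9,17,0,0,0],[7,-12.9,17,0,0,0],[7,-12.9,17,0,0,0]]]' --gripper 6.5

```text
time_s: 9.0
tool_pos: [0.511, 0.3471, 0.0842]
orientation: [3.142, -0.0, -0.0]
ft_force: [0.7, 0.6, -0.2]
opening: 0.0654
grip_force: 0.0
```

Next, go down to z≈0.005 and correct y by +3.5 mm.

arm_command --deltas '[[[-0.1,-0.35,2,0,0,0],[-0.1,-0.35,4.5,0,0,0],[-0.1,-0.35,6.5,0,0,0],[-0.1,-0.35,7.7,0,0,0],[-0.1,-0.35,7.7,0,0,0],[-0.1,-0.35,7.7,0,0,0]]]'

```text
time_s: 9.6
tool_pos: [0.5105, 0.3509, 0.0081]
orientation: [-3.141, -0.001, -0.0]
ft_force: [0.6, 0.3, -0.3]
opening: 0.0649
grip_force: 0.0
```

arm_command --deltas '[[[0,0,0,0,0,0],[0,0,0,0,0,0],[0,0,0,0,0,0],[0,0,0,0,0,0],[0,0,0,0,0,0]]]' --gripper 2 --newtons 30

```text
time_s: 10.1
tool_pos: [0.5103, 0.3509, 0.0081]
orientation: [-3.141, -0.001, -0.0]
ft_force: [-1.0, -0.3, 6.7]
opening: 0.034
grip_force: 29.3
```

arm_command --deltas '[[[0,0,-2,0,0,0],[0,0,-5,0,0,0],[0,0,-9,0,0,0],[0,0,-13,0,0,0],[0,0,-17,0,0,0],[0,0,-19,0,0,0],[0,0,-19,0,0,0]]]'

```text
time_s: 10.8
tool_pos: [0.5111, 0.3516, 0.2009]
orientation: [-3.138, -0.005, -0.0]
ft_force: [0.2, -0.5, -0.2]
opening: 0.0342
grip_force: 30.2
```

```bash
python3 - <<'E'
from h import *
print(state()["opening"])
s=vision.snapshot("scene"); u,v=map(int,proj(s,state()["tool_pos"])); save(s,"lift.png",(u-60,v-60,u+60,v+60),5)
go([.523,.067,.2],.7)
E
```

```text
0.03420986337892344
delta [1.28, 28.39, -0.19] [-0.001, -0.003, -0.7]
```

View pics/lift.png

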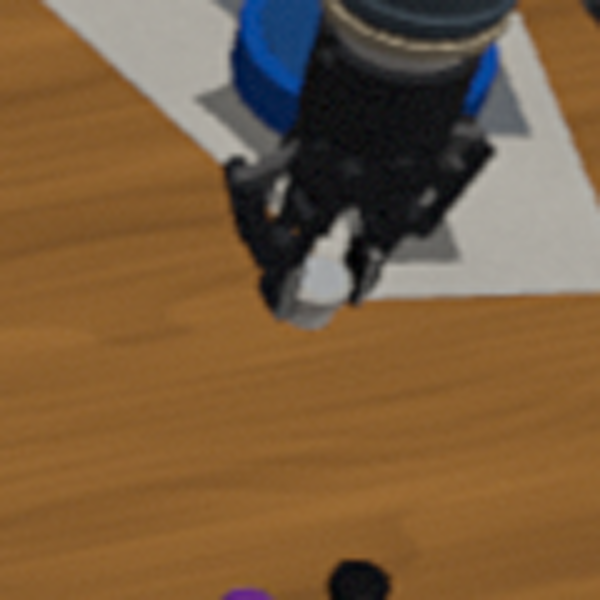

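The knob is held upright at crop (325,280). I'll carry it over the left bay and yaw it to fit diagonally.

arm_command --deltas '[[[1.3,4,0,0,0,-0.1],[1.3,8,0,0,0,-0.2],[1.3,12,0,0,0,-0.3],[1.3,16,0,0,0,-0.4],[1.3,20,0,0,0,-0.5],[1.3,24,0,0,0,-0.6],[1.3,27,0,0,0,-0.7],[1.3,28.4,0,0,0,-0.7],[1.3,28.4,0,0,0,-0.7],[1.3,28.4,0,0,0,-0.7]]]'

```text
time_s: 11.85
tool_pos: [0.5225, 0.0679, 0.1964]
orientation: [-3.14, -0.0, 0.699]
ft_force: [0.1, 1.1, -1.1]
opening: 0.0341
grip_force: 30.2
```

```bash
python3 - <<'E'
from h import *
print(state()["tool_pos"],state()["orientation"],state()["opening"])
go([.522,.0665,.096],.7)
E
```

```text
[0.52248329 0.06788223 0.1963707 ] [-3.14045572e+00 -1.40511701e-04  6.98749919e-01] 0.03406131864366318
delta [-0.13, 0.09, 10.04] [-0.001, -0.0, -0.001]
```

arm_command --deltas '[[[-0.1,0.1,3,0,0,0],[-0.1,0.1,6,0,0,0],[-0.1,0.1,8,0,0,0],[-0.1,0.1,9,0,0,0],[-0.1,0.1,9.6,0,0,0],[-0.1,0.1,9.8,0,0,0],[-0.1,0.1,9.8,0,0,0]]]'

```text
time_s: 12.55
tool_pos: [0.5229, 0.0657, 0.0992]
orientation: [3.141, -0.001, 0.7]
ft_force: [0.1, 0.4, -0.5]
opening: 0.0341
grip_force: 30.2
```

arm_command --deltas '[[[0,0,0.2,0,0,0],[0,0,0.4,0,0,0],[0,0,0.5,0,0,0],[0,0,0.5,0,0,0]]]'

```text
time_s: 12.95
tool_pos: [0.5225, 0.065, 0.0938]
orientation: [3.142, 0.0, 0.7]
ft_force: [-0.5, -0.2, -0.2]
opening: 0.0343
grip_force: 30.2
```

Release, opening only a little.

arm_command --deltas '[[[0,0,0,0,0,0],[0,0,0,0,0,0],[0,0,0,0,0,0]]]' --gripper 4.6

```text
time_s: 13.25
tool_pos: [0.5226, 0.0651, 0.0939]
orientation: [3.142, -0.0, 0.7]
ft_force: [0.1, 0.6, 0.2]
opening: 0.0462
grip_force: 0.0
```

arm_command --deltas '[[[0,0,-1,0,0,0],[0,0,-3,0,0,0],[0,0,-6,0,0,0],[0,0,-10,0,0,0],[0,0,-14,0,0,0],[0,0,-14,0,0,0]]]'

```text
time_s: 13.85
tool_pos: [0.525, 0.0659, 0.2396]
orientation: [3.137, -0.008, 0.7]
ft_force: [0.3, -0.8, -0.1]
opening: 0.0457
grip_force: 0.0
```

```bash
python3 - <<'E'
from h import *
print(state()["opening"])
go([.4825,-.3295,.2],-.67)
E
```

```text
0.045669490568467155
delta [-28.75, 27.49, 3.86] [-0.002, -0.01, 1.37]
```

arm_command --deltas '[[[-2.4,2.3,0.3,0,0,0.12],[-4.8,4.6,0.6,0,0,0.24],[-7.2,6.9,1,0,0,0.36],[-9.6,9.2,1.3,0,0,0.48],[-12,11.5,1.6,0,0,0.6],[-14.4,13.8,2,0,0,0.72],[-16.8,16.1,2.3,0,0,0.84],[-19.2,18.4,2.6,0,0,0.96],[-21.6,20.7,3,0,0,1.08],[-24,23,3.3,0,0,1.2],[-26.4,25.3,3.6,0,0,1.3],[-28.8,27.5,3.9,0,0,1.36]]]' --gripper 4.5

```text
time_s: 15.05
tool_pos: [0.479, -0.3318, 0.1948]
orientation: [-3.141, 0.0, -0.664]
ft_force: [0.6, -0.4, 1.1]
opening: 0.0451
grip_force: 0.0
```

```bash
python3 - <<'E'
from h import *
print(state()["tool_pos"],state()["orientation"])
s=vision.snapshot("scene"); q=vision.snapshot("top")
save(q,"placed.png",(250,180,370,300),5)
for c in("scene","top"):
  for t in"drawer_knob drawer_pull loose_pull cab_drawer0_handle".split():
    print(c,t,[(np.round(d["xyz"],4).tolist(),round(d["confidence"],2)) for d in spotter.pinpoint(c,t)])
go([.483,-.3293,.1],-.66)
E
```

```text
[ 0.47904053 -0.33181971  0.19480377] [-3.14136378e+00  5.15172300e-05 -6.63869083e-01]
scene drawer_knob [([0.5855, 0.0659, 0.0847], 0.68)]
scene drawer_pull [([0.5915, -0.0258, 0.0796], 0.56)]
scene loose_pull [([0.5877, -0.3238, 0.0016], 0.65), ([0.4788, -0.3314, -0.0015], 0.49), ([0.4845, -0.4293, -0.0016], 0.47)]
scene cab_drawer0_handle [([0.4225, 0.0203, 0.1134], 0.68)]
top drawer_knob [([0.5856, 0.0601, 0.0854], 0.6)]
top drawer_pull [([0.6857, 0.3193, -0.0001], 0.6), ([0.5982, -0.0271, 0.0825], 0.48)]
top loose_pull [([0.5886, -0.3293, 0.0016], 0.66), ([0.4823, -0.329, 0.0002], 0.53)]
top cab_drawer0_handle [([0.4211, 0.0184, 0.1123], 0.73), ([0.7409, 0.0193, 0.004], 0.39), ([0.6853, 0.3193, 0.0009], 0.24)]
delta [0.23, -0.24, 9.5] [-0.0, -0.0, 0.001]
```

View pics/placed.png

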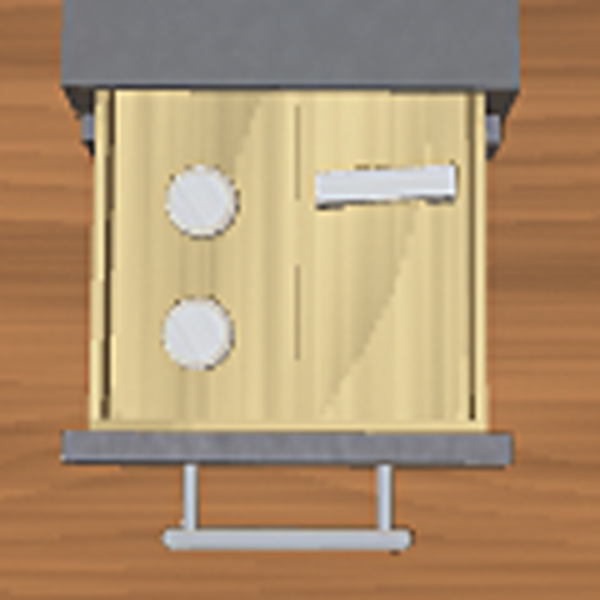

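The loose knob stands upright in the left bay at crop (198,333), in front of the drawer's own knob at (202,202). Now the pull.

arm_command --deltas '[[[0.2,-0.2,4,0,0,0],[0.2,-0.2,8,0,0,0],[0.2,-0.2,12,0,0,0],[0.2,-0.2,15,0,0,0],[0.2,-0.2,17.5,0,0,0],[0.2,-0.2,18.6,0,0,0],[0.2,-0.2,18.6,0,0,0],[0.2,-0.2,18.6,0,0,0]]]'

```text
time_s: 16.35
tool_pos: [0.4827, -0.3306, 0.0097]
orientation: [-3.141, -0.001, -0.66]
ft_force: [0.2, 0.5, 1.2]
opening: 0.0449
grip_force: 0.0
```

arm_command --deltas '[[[0,0,0,0,0,0],[0,0,0,0,0,0],[0,0,0,0,0,0],[0,0,0,0,0,0],[0,0,0,0,0,0]]]' --gripper 0.5 --newtons 30

```text
time_s: 16.85
tool_pos: [0.4828, -0.3308, 0.01]
orientation: [-3.141, -0.002, -0.66]
ft_force: [-0.3, 0.7, 7.6]
opening: 0.0149
grip_force: 34.7
```

arm_command --deltas '[[[0,0,-2,0,0,0],[0,0,-5,0,0,0],[0,0,-9,0,0,0],[0,0,-13,0,0,0],[0,0,-17,0,0,0],[0,0,-19,0,0,0],[0,0,-19,0,0,0]]]'

```text
time_s: 17.55
tool_pos: [0.4835, -0.3314, 0.2026]
orientation: [-3.141, -0.006, -0.66]
ft_force: [0.3, 0.1, -0.8]
opening: 0.0154
grip_force: 33.8
```

```bash
python3 - <<'E'
from h import *
print(state()["opening"])
s=vision.snapshot("scene"); u,v=map(int,proj(s,state()["tool_pos"])); save(s,"lift2.png",(u-60,v-60,u+60,v+60),5)
go([.527,-.0275,.2],0)
E
```

```text
0.015413064855373436
delta [-15.09, -26.67, 0.01] [0.0, -0.003, -0.66]
```

View pics/lift2.png

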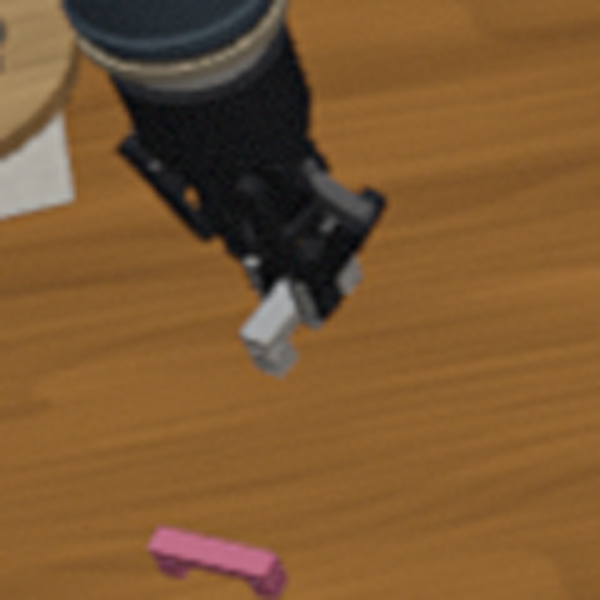

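The pull is held level at crop (300,310), feet down. I'll carry it to the right bay, lengthwise along x.

arm_command --deltas '[[[-2,-3.5,0,0,0,-0.09],[-4,-7,0,0,0,-0.18],[-6,-10.5,0,0,0,-0.27],[-8,-14,0,0,0,-0.36],[-10,-17.5,0,0,0,-0.45],[-12,-21,0,0,0,-0.54],[-14,-24.5,0,0,0,-0.62],[-15.1,-26.7,0,0,0,-0.66],[-15.1,-26.7,0,0,0,-0.66],[-15.1,-26.7,0,0,0,-0.66]]]'

```text
time_s: 18.6
tool_pos: [0.5259, -0.0267, 0.1978]
orientation: [3.141, 0.002, 0.0]
ft_force: [0.2, -0.6, -1.0]
opening: 0.0147
grip_force: 33.8
```

arm_command --deltas '[[[0,0,3,0,0,0],[0,0,6,0,0,0],[0,0,8,0,0,0],[0,0,9,0,0,0],[0,0,9.6,0,0,0],[0,0,9.8,0,0,0],[0,0,9.8,0,0,0]]]'

```text
time_s: 19.3
tool_pos: [0.5269, -0.0272, 0.1012]
orientation: [3.142, -0.001, -0.001]
ft_force: [-0.5, 0.7, 0.2]
opening: 0.0152
grip_force: 33.8
```

arm_command --deltas '[[[0,0,0.2,0,0,0],[0,0,0.4,0,0,0],[0,0,0.5,0,0,0],[0,0,0.5,0,0,0]]]'

```text
time_s: 19.7
tool_pos: [0.5266, -0.0268, 0.0958]
orientation: [-3.142, -0.0, -0.0]
ft_force: [-0.1, -0.3, 0.0]
opening: 0.0152
grip_force: 33.8
```

arm_command --deltas '[[[0,0,0,0,0,0],[0,0,0,0,0,0],[0,0,0,0,0,0]]]' --gripper 3.2

```text
time_s: 20.0
tool_pos: [0.5267, -0.0269, 0.0959]
orientation: [-3.142, -0.0, -0.0]
ft_force: [0.7, -0.4, -0.2]
opening: 0.0319
grip_force: 0.0
```

arm_command --deltas '[[[0,0,-1,0,0,0],[0,0,-3,0,0,0],[0,0,-6,0,0,0],[0,0,-10,0,0,0],[0,0,-14,0,0,0],[0,5,-16,0,0,0],[0,10,-16,0,0,0],[0,15,-16,0,0,0],[0,20,-16,0,0,0],[0,24,-16,0,0,0],[0,24,-16,0,0,0]]]'

```text
time_s: 21.1
tool_pos: [0.5245, -0.2744, 0.2563]
orientation: [3.138, 0.0, -0.009]
ft_force: [-0.8, -0.3, -0.1]
opening: 0.0319
grip_force: 0.0
```

```bash
python3 - <<'E'
from h import *
print(state()["tool_pos"],state()["ft_force"])
q=vision.snapshot("top"); save(q,"final_top.png",(250,180,370,300),5)
s=vision.snapshot("scene"); f=np.hstack([cv2.resize(x["frame"][b[1]:b[3],b[0]:b[2]],(400,400),interpolation=cv2.INTER_CUBIC) for x,b in((q,(250,170,370,290)),(s,(270,110,390,230)))])
cv2.imwrite("pics/final.png",f[:,:,::-1])
for c in("scene","top"):
  for t in"cab_drawer0_handle loose_knob loose_pull".split():
    print(c,t,[(np.round(d["xyz"],4).tolist(),round(d["confidence"],2)) for d in spotter.pinpoint(c,t)])
E
```

```text
[ 0.52449097 -0.27442452  0.25634456] [-0.77654942 -0.25534254 -0.09054858]
scene cab_drawer0_handle [([0.4222, 0.021, 0.1111], 0.93)]
scene loose_knob [([0.5247, 0.0657, 0.0855], 0.65), ([0.5737, 0.4043, -0.0025], 0.56), ([0.5768, 0.3343, -0.0], 0.49), ([0.6802, 0.321, 0.0007], 0.42)]
scene loose_pull [([0.5253, -0.0269, 0.0838], 0.76), ([0.5891, -0.3252, 0.0032], 0.76), ([0.4815, -0.4264, -0.0032], 0.47)]
top cab_drawer0_handle [([0.4226, 0.0181, 0.1131], 0.93)]
top loose_knob [([0.5211, 0.0676, 0.0853], 0.7), ([0.5747, 0.4061, 0.0006], 0.59), ([0.5234, 0.0643, 0.0846], 0.54), ([0.7353, 0.0412, 0.1469], 0.21)]
top loose_pull [([0.5271, -0.0224, 0.0857], 0.71), ([0.5882, -0.3277, 0.0019], 0.57)]
```

View pics/final.png

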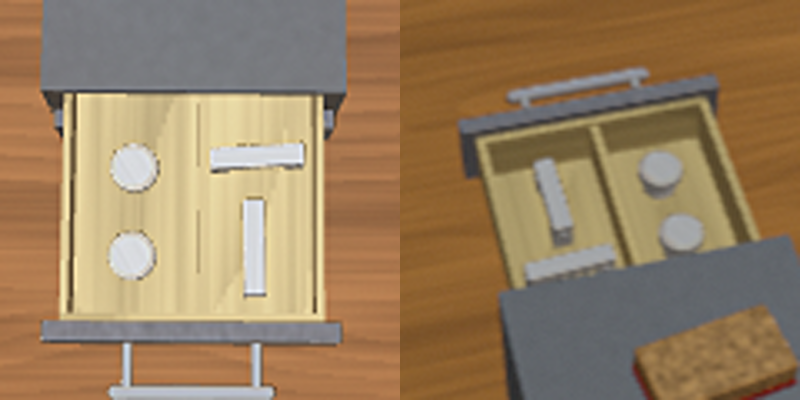

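Both pieces stand upright in their proper bays: knob at left-panel (132,255), pull at (254,247). The drawer is still out and the arm is clear. Handing in.

```bash
python3 -c "
from rig import job; print(job.sign_off())"
```

```text
the job is handed in; nothing more can be done
None
```

The job is handed in, with no verdict returned: the drawer is out at its stop, the loose knob stands in the left bay and the loose pull in the right, each beside its own kind, and the arm never went near the bystanders.

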